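# Hold an accordion key in the open slot of the curing box

### The job

The foot of the accordion key standing in the wooden stand has just been glued and must cure in the grey curing box. One of the box's two slots is closed off by a solid cap: lift the key out of its stand and pass it upright, foot first, through the other, open slot until about half of its length is inside. Finish while still holding it there in the gripper, clear of the box's floor; do not let go, and leave the cup, the mallet and the red bellows corner where they are.

Things in the scene. Friction and masses are not known exactly. Their poses are not given: they have to be found in the camera images.
- key_mid (a point): Centre of the loose accordion key, an upright straight bar 120 mm long (z, up), 24 mm wide (x), 10 mm thick (y), pale wood with cream celluloid on one face, 40 to 85 g. This point is 60 mm from each end. Either way round fits the slot. Grip it across its 10 mm thickness near the top (within 25 mm of the upper end) so that the fingers stay above the box when half of it is inside.
- key_tip (a point): Centre of the key's lower end (its foot), 60 mm below key_mid; same axes.
- key_stand: Fixed dark wooden block, 80 x 80 mm and 40 mm high, origin under its centre. The key stands in a pocket in its middle, 30 mm deep with its floor 10 mm above the bench, 2 mm wider than the key each way; 90 mm of the key stand above the block and its top is 130 mm above the bench.
- curing_box: Fixed grey sheet-metal curing box, 140 mm (x) by 200 mm (y), 110 mm high, origin under its centre. Its 10 mm thick flat top has two slots on its y axis, 100 mm apart; below is an empty chamber whose floor lies 100 mm below the top.
- slot_1 (a point): Centre of the mouth of the slot on the box's -y side, level with the box top, 110 mm above the bench. The slot is 26 mm along the box's x and 12 mm along its y (2 mm more than the key each way), with a 3 mm bevel round its mouth. Axes are the box's, z up.
- slot_2 (a point): Centre of the mouth of the other slot, on the box's +y side, 100 mm from slot_1; the same in every way.
- cap: Solid steel blanking cap, 64 x 46 mm, 8 mm thick, with a small knob 10 mm high on it, fixed on the box top over one of the two slots (which one changes); origin at the centre of its underside. The other slot is ringed by a flat steel collar of the same outline, 6 mm high, with a 48 x 30 mm opening that leaves the slot free.
- cup_mid (a point): Centre of a small pewter cup, 52 mm across and 55 mm high, a bystander.
- mallet_head (a point): Centre of the bronze head (34 x 70 x 34 mm) of a mallet lying on the bench, its 170 mm handle towards its -x; a bystander.
- corner_mid (a point): Centre of a red L-shaped bellows corner, 50 x 50 mm and 45 mm high, a bystander.
Not all that is in view belongs to the job. Of the things like the part that bears key_mid, leave any that is blue; of the rest the larger one is meant.

How it is judged:
By the outcome, as a careful person would: the job done as asked, in the order asked, and still so for the second after the job is handed in, while the arm keeps its last pose, push and grip.
It also fails if it takes over 48 s, if anything falls off the work surface, if the arm or the gripper's body presses on something with over 40 N, if the wrist force passes 120 N, or if a joint passes its speed limit or range.

### The arm

A 7-joint arm with a two-finger parallel gripper is mounted at the origin on the work surface. World frame = base frame: x ahead of the robot, y to its left, z up, the work surface at z = 0. Lengths are in m, angles in degrees, forces in N, time in s.
With the tool pointing down it reaches from about 0.425 to 0.875 m from the base axis. Payload 4.7 kg.
Tool frame: the origin (TCP) lies at the very end of the fingers, on their centre line; the grasp point (between the pads) lies 19 mm behind it; z points along the fingers, x is the direction in which the jaws open and shut, and the axes are right-handed (so a half turn about z gives the same grasp; the last joint's range is limited). The gripper opens to 87 mm and grips with 3 to 60 N. Pads are 19 mm wide; open, the fingers measure 117 mm over their backs; the gripper's body (75 mm by 190 mm) begins 51 mm behind the grasp point.
Start: joints at [68.302, 18.392, -4.016, 83.108, 1.295, 78.541, -3.26], TCP at [0.249, -0.601, 0.223] pointing down, gripper open.
Joint ranges: [-163.93, 163.93], [-17.29, 119.83], [-79.2, 71.16], [3.27, 140.29], [-89.18, 269.18], [5.43, 117.66], [-154.24, 154.24]. Speed limits (degrees/s): [147.25, 147.25, 180, 180, 180, 180, 180].

### API

Orientations are given as [roll, pitch, yaw] about the fixed x, y, z axes, in that order (R = Rz(yaw) Ry(pitch) Rx(roll)).
In Python, from cell import sensors, vision, env gives the robot as it stands.
- The arm moves only by the shell command python3 -m inch 'ROWS' [OPENING] [FORCE]. ROWS is a JSON object of lists of equal length, an entry for each row: "dp": the shift along the tool's x, y, z in m, a list of three; "turn": the turn about the tool's z in degrees. A call has 1 to 8 rows; each row shifts and turns the commanded pose from where the row before left it, along the tool's axes as they then stand; what a row does not reach is not made up. A row lasts 1/8 s, in which the tool goes at most 62.5 mm and 10.7 degrees, less where a joint would pass 70% of its speed; a pose out of reach is approached as far as the arm can. A call is refused whole if a number of a shift passes 0.0625 or a number of a turn 10.7, either way. A call with a gripper value outside its range is refused whole. OPENING is the closure, from -1 (fully open) to 1 (shut), set as the call begins (- or left out, the last holds). The fingers move at their own pace and stop on an object; FORCE is the grip in N (left out, the last holds). Time passes only in rows, so rows that do not move let the fingers close. It gives the time, the measured TCP pose, the force and the opening at its end, in the units of the state.
- sensors.get_obs(): the state, without advancing time (a new reading comes with each control period).
- vision.read_camera(name): name is "side" or "top" or "wrist"; returns the picture (420x560x3 uint8, blue, green, red); there is no depth.
- vision.get_calibration(name): a dict with "K" (3x3 intrinsics, pixels), "pose" (4x4, takes a point from camera to world coordinates). Camera axes: x right, y down, z forward; pixel columns grow to the right and rows downward; lengths in m; the calibration is good to about 2 mm. A picture is of the moment at which its call begins: read the wrist's pose just before it. get_calibration takes no time and is no camera call; for the wrist camera it gives the pose at the moment of the call.
- env.sign_off(): hands the job in, once; it reports no verdict.
The state is a dict: "time_s": time; "qpos": joint angles; "joint_velocities": joint speeds; "effort": joint torques, N m; "tool_pos": TCP position; "tool_rot": TCP orientation; "force": force on the tool from outside, world axes, zero at the start; "wrist_torque": the same for the moment, N m; "grip_width": finger opening in m.
Only numpy, scipy, OpenCV 4.12 (cv2) and the standard library are available. Lean on these libraries where they do the work, as an engineer would, in place of code of your own. Each camera call takes 0.05 s, during which the arm holds its last target.

## Working session

There is one attempt and no reset: what is moved stays moved. The work goes in short steps, Python scripts to look and compute and a shell command to move; the robot and the scene stay as the last step left them, time stands still between calls to the robot, and variables do not carry over. Pictures are saved under pics/ and viewed, and the job is handed in when it is done.

```bash
mkdir -p pics; ls; python3 - <<'E'
from cell import sensors, vision, env
import cv2
print(sensors.get_obs())
for n in("side","top","wrist"):
    c=vision.get_calibration(n);print(n,c)
    cv2.imwrite(f"pics/{n}0.png",vision.read_camera(n))
E
```

```text
pics
{'time_s': 0.0, 'qpos': array([68.30232474, 18.44015277, -4.01714614, 83.17437006,  1.29439099,
       78.54007062, -3.25987819]), 'joint_velocities': array([ 0.08123715, -0.07886383, -0.01920272,  0.0367623 ,  0.121365  ,
        0.0828089 , -0.03221095]), 'effort': array([ 4.97548408e-04, -4.91287100e+01, -4.03993120e-01, -3.12518513e+01,
       -6.43322314e-02,  4.38447192e-02,  1.80346033e-04]), 'tool_pos': array([ 0.24856598, -0.60000369,  0.22145399]), 'tool_rot': array([ 1.79995427e+02,  1.09378505e-01, -6.74910587e+01]), 'force': array([-0.07927752,  0.24804266, -0.71946665]), 'wrist_torque': array([-0.05635425,  0.01563349, -0.02907704]), 'grip_width': 0.08709044787245901}
side {'K': array([[385.94939884,   0.        , 281.9665528 ],
       [  0.        , 385.94939884, 206.20767843],
       [  0.        ,   0.        ,   1.        ]]), 'pose': array([[-0.91312895, -0.24662471,  0.32461018,  0.30399671],
       [-0.407303  ,  0.58572625, -0.70073464,  0.70892387],
       [-0.01731423, -0.77207578, -0.63529458,  0.61805271],
       [ 0.        ,  0.        ,  0.        , 
[... 251 characters left out ...]
      [-0.99983204, -0.01398947, -0.01184014,  0.10121238],
       [ 0.01310956, -0.09443891, -0.99544434,  1.05975038],
       [ 0.        ,  0.        ,  0.        ,  1.        ]])}
wrist {'K': array([[330.58855511,   0.        , 283.16846965],
       [  0.        , 330.58855511, 206.73228503],
       [  0.        ,   0.        ,   1.        ]]), 'pose': array([[ 3.82773342e-01, -8.85071193e-01, -2.64827398e-01,
         3.20980188e-01],
       [-9.23842284e-01, -3.66694519e-01, -1.09775058e-01,
        -5.69977838e-01],
       [ 4.79861303e-05,  2.86677714e-01, -9.58027080e-01,
         3.83992493e-01],
       [ 0.00000000e+00,  0.00000000e+00,  0.00000000e+00,
         1.00000000e+00]])}
```

View pics/side0.png

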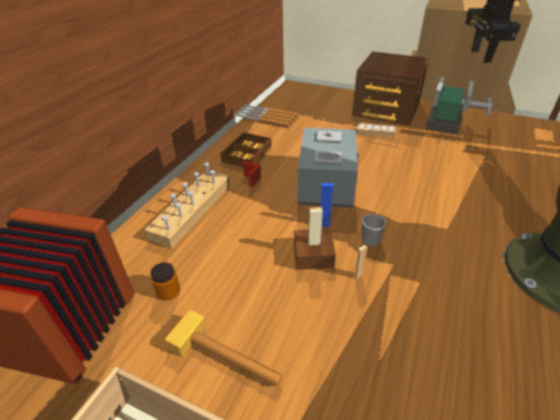

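View pics/top0.png

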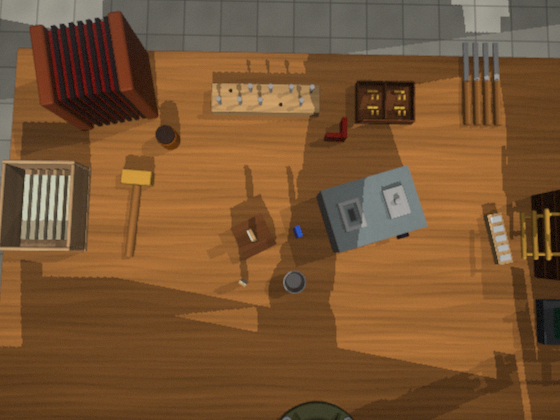

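View pics/wrist0.png

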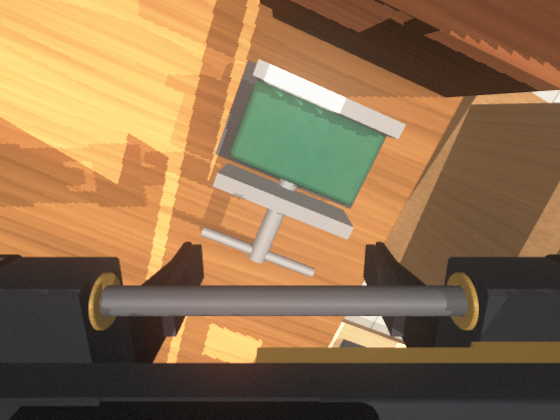

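Candidates for the key, as pixels in the top view:
- Pale bar in the stand, (251,235).
- Blue bar, (298,231). This is ruled out because it is blue.
- Small pale bar, (243,283). This is ruled out because it is smaller.

I choose the one in the stand. The collar looks to be at (352,213) and the cap at (397,201). I'll check both in close crops.

```bash
python3 - <<'E'
import cv2,numpy as np
t=cv2.imread("pics/top0.png");s=cv2.imread("pics/side0.png")
a=cv2.resize(t[155:295,225:435],None,fx=3.8,fy=3.8,interpolation=cv2.INTER_CUBIC)
cv2.imwrite("pics/tc.png",a)
b=cv2.resize(s[120:290,285:395],None,fx=3.5,fy=3.5,interpolation=cv2.INTER_CUBIC)
cv2.imwrite("pics/sc.png",b)
E
```

```text
(no output)
```

View pics/tc.png

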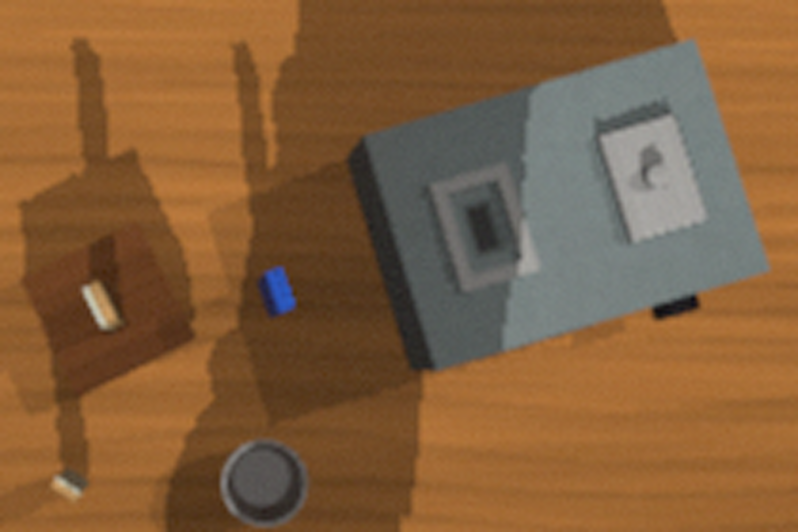

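View pics/sc.png

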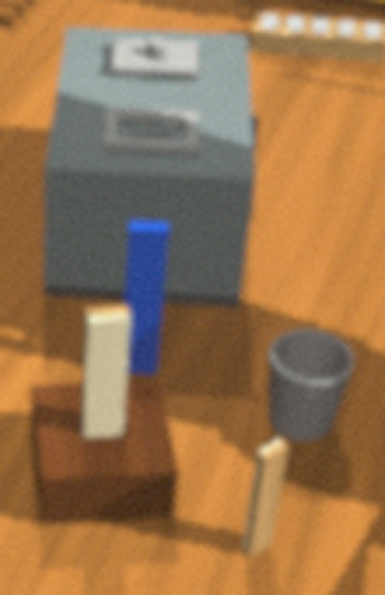

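The crops confirm it. The pale key is in the stand, the open slot has the collar at the box's left (+y) side, and the cap with the knob is on the right. Next I compute rough positions.

```bash
cat > h.py <<'E'
import numpy as np, cv2
from cell import sensors, vision, env
def ray(c,p):
    K,T=c["K"],c["pose"]; d=T[:3,:3]@np.linalg.solve(K,[p[0],p[1],1.]); return T[:3,3],d
def plane(c,p,z):
    o,d=ray(c,p); return o+d*(z-o[2])/d[2]
def proj(c,P):
    K,T=c["K"],c["pose"]; q=K@(T[:3,:3].T@(np.asarray(P)-T[:3,3])); return q[:2]/q[2]
E
python3 - <<'E'
from h import *
c=vision.get_calibration("top")
f=lambda u,v:(225+(u+.5)/3.8-.5,155+(v+.5)/3.8-.5)
for n,u,v,z in [("keytop",101,305,.13),("k1",88,287,.13),("k2",116,326,.13),("slot",484,228,.11),("cap",652,178,.118),
 ("b1",365,140,.11),("b2",692,40,.11),("b3",768,268,.11),("b4",433,370,.11),("blue",277,290,.13),("cup",264,483,.055),
 ("st1",25,280,.04),("st2",135,222,.04),("st3",193,338,.04),("st4",78,398,.04),
 ("c1",430,185,.116),("c2",507,163,.116),("c3",540,270,.116),("c4",465,293,.116)]:
    print(n,plane(c,f(u,v),z).round(4))
c=vision.get_calibration("side");g=lambda u,v:(285+u/3.5,120+v/3.5)
for n,u,v,z in [("key",108,315,.13),("slot",153,127,.116),("blue top",148,226,.12),("blue bot",144,373,.0)]: print(n,plane(c,g(u,v),z).round(4))
E
```

```text
keytop [0.489  0.1498 0.13  ]
k1 [0.4989 0.1572 0.13  ]
k2 [0.4776 0.1413 0.13  ]
slot [ 0.5363 -0.066   0.11  ]
cap [ 0.5653 -0.1601  0.118 ]
b1 [0.5857 0.002  0.11  ]
b2 [ 0.6465 -0.1864  0.11  ]
b3 [ 0.5157 -0.2279  0.11  ]
b4 [ 0.4555 -0.037   0.11  ]
blue [0.4986 0.0525 0.13  ]
cup [0.3874 0.0553 0.055 ]
st1 [0.5063 0.2009 0.04  ]
st2 [0.5426 0.1348 0.04  ]
st3 [0.4726 0.0985 0.04  ]
st4 [0.4356 0.1673 0.04  ]
c1 [ 0.5598 -0.0344  0.116 ]
c2 [ 0.573  -0.0781  0.116 ]
c3 [ 0.5124 -0.0966  0.116 ]
c4 [ 0.4989 -0.0541  0.116 ]
key [0.4873 0.1555 0.13  ]
slot [ 0.5337 -0.0624  0.116 ]
blue top [0.4978 0.0538 0.12  ]
blue bot [0.4928 0.0558 0.    ]
```

```bash
python3 -m inch '{"dp":[[-0.033,-0.050,-0.010],[-0.033,-0.050,-0.010],[-0.033,-0.050,-0.010],[-0.033,-0.050,-0.010],[-0.033,-0.050,-0.010],[-0.033,-0.050,-0.010],[-0.033,-0.050,-0.010],[-0.033,-0.050,-0.010]],"turn":[0,0,0,0,0,0,0,0]}'; python3 - <<'E'
from h import *
c=vision.get_calibration("wrist")
cv2.imwrite("pics/w1.png",vision.read_camera("wrist"))
print(sensors.get_obs()["tool_pos"],proj(c,[.536,-.065,.11]),proj(c,[.489,.15,.13]))
E
```

```text
time_s: 1.15
tool_pos: [0.5179, -0.2018, 0.3028]
tool_rot: [180.0, -0.0, -67.5]
force: [-0.4, 0.0, 0.2]
grip_width: 0.0872
[ 0.5232591  -0.19157548  0.30430415] [167.54600022 117.21904507] [-73.33480573  75.22373474]
```

View pics/w1.png

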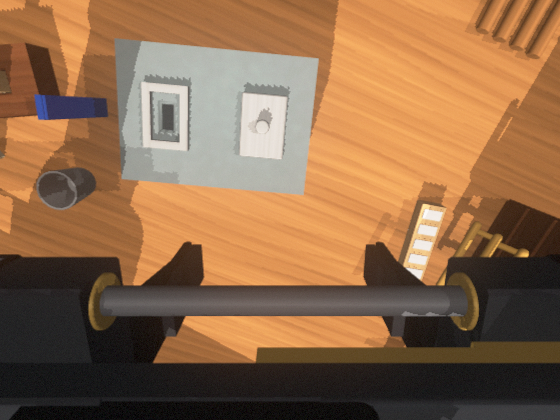

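The slot is at (168,117), within a pixel of the prediction, with the cap at (263,125). I move on to see the key and slot together.

```bash
python3 -m inch '{"dp":[[-0.055,-0.017,0],[-0.055,-0.017,0],[-0.055,-0.017,0],[-0.055,-0.017,0],[0,0,0],[0,0,0]],"turn":[0,0,0,0,0,0]}'; python3 - <<'E'
from h import *
c=vision.get_calibration("wrist")
np.save("c2.npy",c)
im=vision.read_camera("wrist");cv2.imwrite("pics/w2.png",im)
print(sensors.get_obs()["tool_pos"])
for P in ([.536,-.065,.11],[.489,.15,.13]):
    p=proj(c,P);print(p)
a=cv2.resize(im[60:250,:],None,fx=1.4,fy=1.4) 
E
```

```text
time_s: 1.95
tool_pos: [0.4958, 0.0249, 0.3024]
tool_rot: [180.0, -0.0, -67.5]
force: [0.7, -0.4, 0.5]
grip_width: 0.0868
[0.49589313 0.02409815 0.30224691]
[372.72910508 179.8624418 ]
[164.73123816 146.10769075]
```

View pics/w2.png

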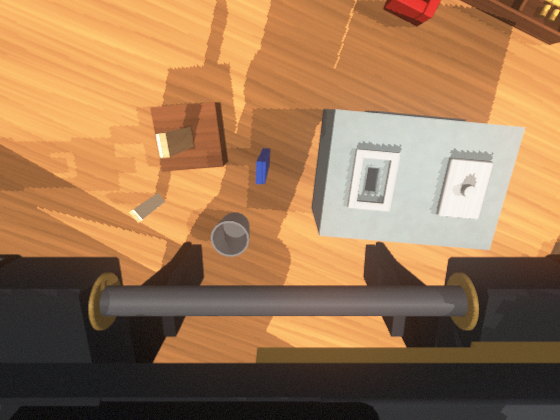

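```bash
python3 - <<'E'
import cv2,numpy as np
im=cv2.imread("pics/w2.png")
a=cv2.resize(im[90:190,140:240],None,fx=6,fy=6,interpolation=cv2.INTER_CUBIC)
b=cv2.resize(im[100:250,310:530],None,fx=3.6,fy=3.6,interpolation=cv2.INTER_CUBIC)
cv2.imwrite("pics/w2k.png",a);cv2.imwrite("pics/w2b.png",b)
E
```

```text
(no output)
```

View pics/w2k.png

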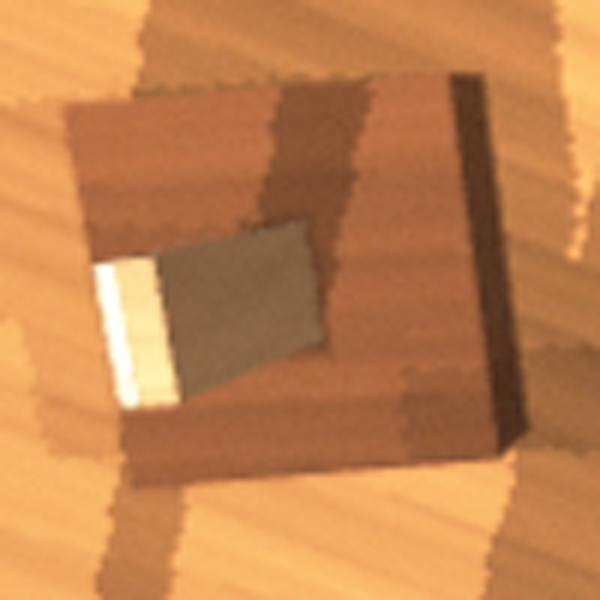

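View pics/w2b.png

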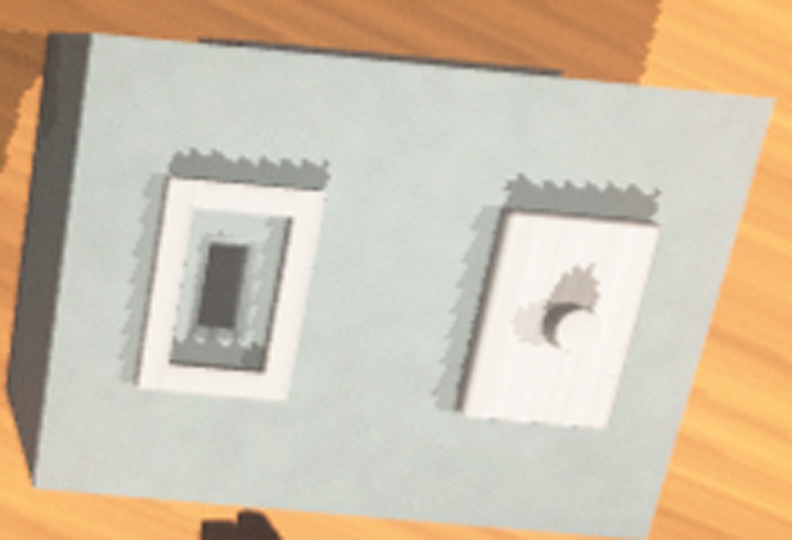

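```bash
python3 - <<'E'
from h import *
c=np.load("c2.npy",allow_pickle=True).item()
k=[(95,263),(158,257),(182,402),(125,410)]
P=np.array([plane(c,(140+(u+.5)/6-.5,90+(v+.5)/6-.5),.13) for u,v in k])[:,:2]
ang=lambda d:np.degrees(np.arctan2(d[1],d[0]))
print("key",P.mean(0),"x-axis",ang(P[0]-P[3]),ang(P[1]-P[2]),"thick",np.linalg.norm(P[0]-P[1]),"w",np.linalg.norm(P[0]-P[3]))
def s(L,z):
    P=np.array([plane(c,(310+(u+.5)/3.6-.5,100+(v+.5)/3.6-.5),z) for u,v in L])[:,:2]
    print(P.mean(0),"x",ang(P[0]-P[3]),ang(P[1]-P[2]),"y",ang(P[0]-P[1])-90,ang(P[3]-P[2])-90,np.linalg.norm(P[0]-P[1]),np.linalg.norm(P[0]-P[3]))
s([(207,242),(247,245),(240,325),(198,322)],.108)
s([(168,178),(328,190),(288,400),(138,387)],.116)
s([(192,208),(292,217),(267,373),(170,363)],.114)
s([(505,212),(658,222),(607,430),(462,412)],.118)
s([(93,34),(775,98),(648,540),(35,487)],.11)
st=[(65,105),(450,75),(498,458),(132,488)]
P=np.array([plane(c,(140+(u+.5)/6-.5,90+(v+.5)/6-.5),.04) for u,v in st])[:,:2]
print("stand",P.mean(0),ang(P[0]-P[3]),ang(P[1]-P[2]),ang(P[0]-P[1])-90,ang(P[3]-P[2])-90)
# blue height
t=vision.get_calibration("top");o,d=ray(t,(225+277.5/3.8-.5,155+290.5/3.8-.5));o2,d2=ray(c,(265,150))
A=np.stack([d,-d2],1);x=np.linalg.lstsq(A,o2-o,rcond=None)[0];print("blue",o+d*x[0],o2+d2*x[1])
E
```

```text
key [0.48916997 0.15191128] x-axis 28.05566525192848 26.34310707384451 thick 0.010530357034052373 w 0.02436805564260231
[ 0.53670041 -0.06381072] x 20.273484380609617 22.25205208293365 y 18.17126189602145 18.282409678425694 0.012207925537978502 0.024860337767940194
[ 0.53617001 -0.06417669] x 17.849892962825994 17.384230149260283 y 18.24118945389006 17.304065761238817 0.04706860454817595 0.06369513172098602
[ 0.53589778 -0.06487616] x 18.33047069551268 18.680178406663508 y 17.366332659101204 16.386904539463742 0.02986118723964662 0.04753746158940086
[ 0.56563733 -0.15844469] x 18.476997148164514 18.894218318465033 y 18.769410253856165 15.14693310813118 0.045349041094423025 0.06148293556604328
[ 0.55099037 -0.11223316] x 17.457142973189697 17.615264214723776 y 17.371694997192478 17.157717426946377 0.19994602182239565 0.13931404990414628
stand [0.48912489 0.15222633] 26.343571046715283 26.600302500576557 26.727036998180296 27.1657630104539
blue [0.50382604 0.04590144 0.00350157] [0.50695177 0.05600973 0.00310099]
```

Key at (0.4892, 0.1519) with yaw about 27°, and the stand's centre agrees within 0.3 mm. Slot_2 at (0.536, -0.0645) with yaw about 17.5°, where the slot, collar and box fits all agree. Next I align above the key at tool yaw -63°.

```bash
python3 -m inch '{"dp":[[0,0,0],[-0.039,-0.0173,0.02],[-0.039,-0.0173,0.02],[-0.0389,-0.0174,0.03],[0,0,0.04],[0,0,0.02],[0,0,0],[0,0,0]],"turn":[-4.5,0,0,0,0,0,0,0]}' -0.3 25; python3 - <<'E'
from h import *
c=vision.get_calibration("wrist")
cv2.imwrite("pics/w3.png",vision.read_camera("wrist"));cv2.imwrite("pics/s3.png",vision.read_camera("side"))
o=sensors.get_obs();print(o["tool_pos"],o["tool_rot"],proj(c,[.4892,.1519,.13]),proj(c,o["tool_pos"]))
E
```

```text
time_s: 3.0
tool_pos: [0.4901, 0.1527, 0.1733]
tool_rot: [-179.9, -0.0, -63.1]
force: [0.2, -0.4, 0.8]
grip_width: 0.0566
[0.49019108 0.15316506 0.17374765] [-1.79887604e+02 -3.97651857e-02 -6.30693577e+01] [283.59057417 232.70959907] [282.58949355 259.56644923]
```

View pics/w3.png

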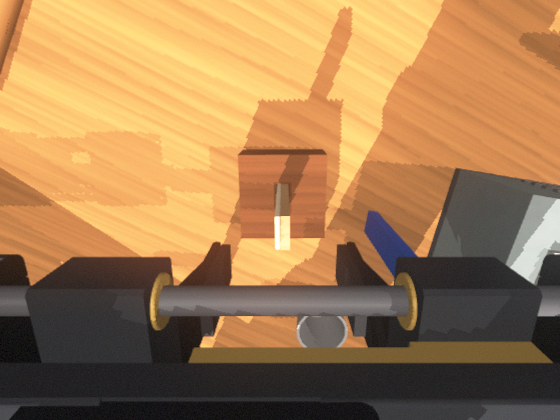

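View pics/s3.png

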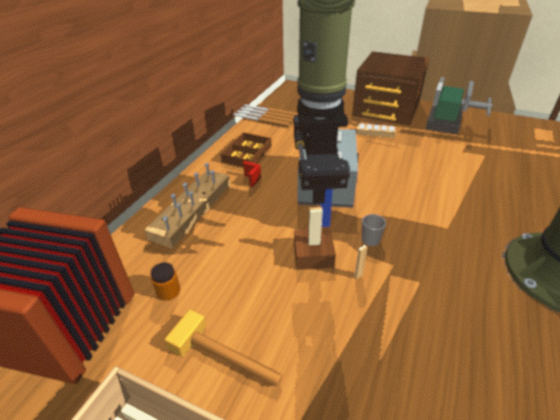

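The key top at (282,232) is midway between the fingers and square to them. Descending and closing.

```bash
python3 -m inch '{"dp":[[0.0006,0.0012,0.02],[0,0,0.02],[0,0,0.02],[0,0,0.0165],[0,0,0]],"turn":[0,0,0,0,0]}'; python3 -m inch '{"dp":[[0,0,0],[0,0,0],[0,0,0],[0,0,0],[0,0,0],[0,0,0]],"turn":[0,0,0,0,0,0]}' 1 30; python3 - <<'E'
from h import *
o=sensors.get_obs();print(o["tool_pos"],o["tool_rot"],o["grip_width"],o["force"])
cv2.imwrite("pics/w4.png",vision.read_camera("wrist"))
E
```

```text
time_s: 3.72
tool_pos: [0.4878, 0.1521, 0.0954]
tool_rot: [179.9, 0.0, -63.0]
force: [0.1, 0.3, -0.4]
grip_width: 0.0568
time_s: 4.47
tool_pos: [0.4883, 0.1524, 0.0961]
tool_rot: [180.0, -0.0, -63.0]
force: [0.6, 0.3, -0.4]
grip_width: 0.0099
[0.48833704 0.1524302  0.09605129] [ 1.79998453e+02 -3.25059302e-03 -6.29955919e+01] 0.009851084981961447 [ 0.59972108  0.26417643 -0.39652881]
```

View pics/w4.png

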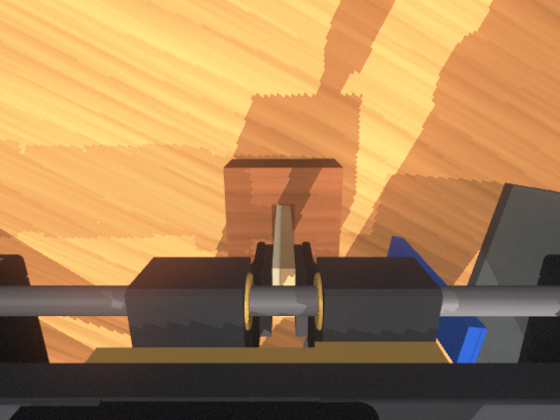

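Grip width is 9.9 mm, so the key is held. Lifting straight up.

```bash
python3 -m inch '{"dp":[[0,0,-0.01],[0,0,-0.02],[0,0,-0.03],[0,0,-0.03],[0,0,-0.03],[0,0,-0.03],[0,0,-0.02],[0,0,0]],"turn":[0,0,0,0,0,0,0,0]}'; python3 - <<'E'
from h import *
o=sensors.get_obs();print(o["tool_pos"],o["tool_rot"],o["grip_width"],o["force"])
cv2.imwrite("pics/s5.png",vision.read_camera("side"))
E
```

```text
time_s: 5.52
tool_pos: [0.4892, 0.153, 0.2679]
tool_rot: [-179.8, -0.1, -63.0]
force: [0.4, 0.2, -1.3]
grip_width: 0.0098
[0.4891621  0.15296021 0.26790007] [-1.79809048e+02 -7.47728995e-02 -6.29812994e+01] 0.009778338343438353 [ 0.39767206  0.15904161 -1.32864585]
```

View pics/s5.png

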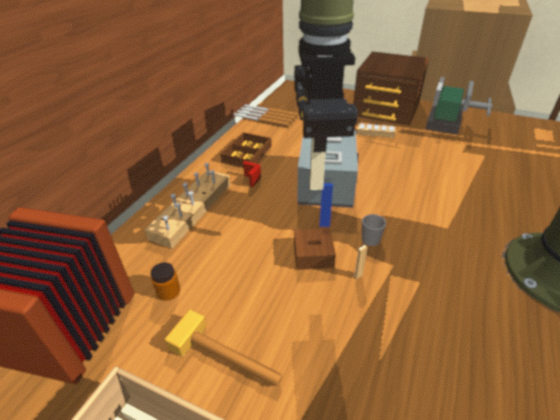

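The key is out and upright, and nothing else was disturbed. Moving over slot_2 and turning to yaw -72.5°.

```bash
python3 -m inch '{"dp":[[0,0,0],[0.0443,0.0043,0],[0.0443,0.0043,0],[0.0443,0.0043,0],[0.0443,0.0043,0],[0.0443,0.0042,0],[0,0,0],[0,0,0]],"turn":[9.5,0,0,0,0,0,0,0]}'; python3 -m inch '{"dp":[[0,0,0.02],[0,0,0.01],[0,0,0],[0,0,0],[0,0,0]],"turn":[0,0,0,0,0]}'; python3 - <<'E'
from h import *
c=vision.get_calibration("wrist");o=sensors.get_obs()
np.save("c6.npy",c);np.save("o6.npy",o)
for n in("wrist","side","top"):cv2.imwrite(f"pics/{n}6.png",vision.read_camera(n))
print(o["tool_pos"],o["tool_rot"],o["grip_width"],o["force"],proj(c,[.536,-.0645,.11]))
s=cv2.imread("pics/side6.png");cv2.imwrite("pics/s6.png",cv2.resize(s[80:220,260:400],None,fx=4,fy=4,interpolation=2))
t=cv2.imread("pics/top6.png");cv2.imwrite("pics/t6.png",cv2.resize(t[150:270,300:440],None,fx=4,fy=4,interpolation=2))
s=cv2.imread("pics/wrist6.png");cv2.imwrite("pics/w6.png",cv2.resize(s[150:300,200:380],None,fx=4,fy=4,interpolation=2))
E
```

```text
time_s: 6.58
tool_pos: [0.5339, -0.0643, 0.2649]
tool_rot: [179.9, 0.1, -72.5]
force: [-0.3, 1.0, -0.8]
grip_width: 0.0095
time_s: 7.2
tool_pos: [0.5349, -0.0651, 0.2368]
tool_rot: [-179.9, -0.0, -72.5]
force: [-0.6, -0.5, -1.0]
grip_width: 0.0096
[ 0.5349488  -0.06511492  0.23675901] [-1.79939948e+02 -3.69301651e-02 -7.24849508e+01] 0.009618245653297863 [-0.58142972 -0.53031688 -1.0159143 ] [282.5677038  197.03220642]
```

View pics/w6.png

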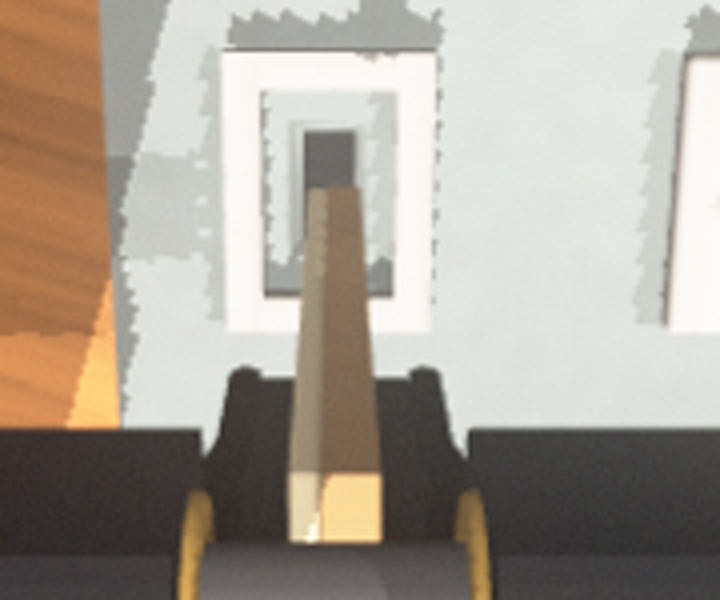

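View pics/s6.png

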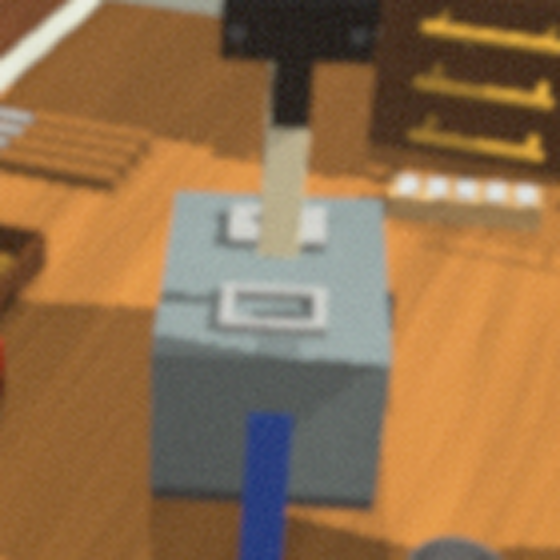

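```bash
python3 - <<'E'
from h import *
from scipy.spatial.transform import Rotation as R
c=np.load("c6.npy",allow_pickle=True).item();o=np.load("o6.npy",allow_pickle=True).item()
M=R.from_euler("xyz",o["tool_rot"],degrees=True).as_matrix();p=o["tool_pos"]
f=lambda u,v:(200+(u+.5)/4-.5,150+(v+.5)/4-.5)
def loc(u,v,z): return ((M.T@(plane(c,f(u,v),z)-p))*1e3).round(2)
print("slot dark top corners (z .107) expected half 6 x 13:",loc(304,131,.107),loc(356,131,.107))
print("collar outer .116",loc(222,50,.116),loc(437,50,.116),loc(228,332,.116),loc(430,332,.116))
print("collar inner .116",loc(262,90,.116),loc(398,90,.116),loc(264,297,.110),loc(393,297,.11))
zt=p[2]+.034
print("key top front edge",loc(289,472,zt),loc(382,472,zt)); print("foot edge",loc(308,187,zt-.12),loc(360,187,zt-.12))
# side view foot
s=vision.get_calibration("side");g=lambda u,v:(260+(u+.5)/4-.5,80+(v+.5)/4-.5)
for u,v in((258,252),(301,256)):print((M.T@(plane(s,g(u,v),zt-.12)-p)*1e3).round(2))
E
```

```text
slot dark top corners (z .107) expected half 6 x 13: [ -6.61 -13.94 129.77] [  5.12 -13.93 129.78]
collar outer .116 [-23.92 -33.7  120.78] [ 22.28 -33.68 120.81] [-24.11  31.02 120.71] [ 22.11  31.06 120.74]
collar inner .116 [-15.46 -25.   120.78] [ 14.02 -24.99 120.79] [-16.07  24.68 126.72] [ 13.83  24.7  126.74]
key top front edge [ -4.93 -12.7  -33.99] [  5.04 -12.68 -33.98]
foot edge [ -4.96 -12.48  86.01] [  5.14 -12.47  86.02]
[  0.99 -12.49  86.01]
[-1.54 12.87 85.99]
```

View pics/t6.png

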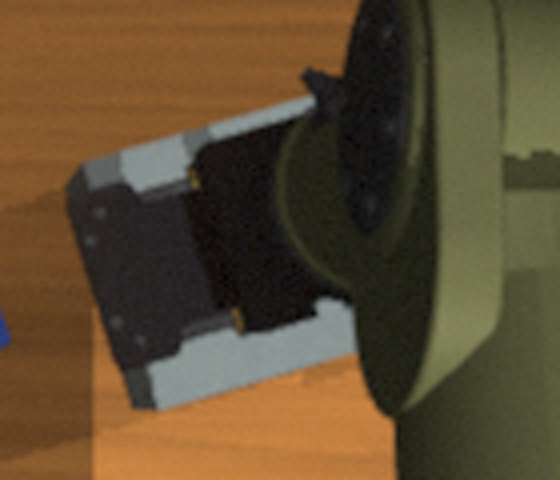

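The key hangs vertical. In tool axes its foot is 0.85 mm off the slot centre in x and about 0.4 mm in y. I correct that and approach the mouth.

```bash
python3 -m inch '{"dp":[[-0.0009,-0.0004,0.015],[0,0,0.015],[0,0,0.004],[0,0,0],[0,0,0],[0,0,0]],"turn":[0,0,0,0,0,0]}'; python3 - <<'E'
from h import *
c=vision.get_calibration("wrist");o=sensors.get_obs()
np.save("c7.npy",c);np.save("o7.npy",o)
s=vision.read_camera("wrist")
print(o["tool_pos"],o["tool_rot"],o["grip_width"],o["force"],proj(c,[.536,-.0645,.11]))
cv2.imwrite("pics/w7.png",cv2.resize(s[150:300,200:380],None,fx=4,fy=4,interpolation=2))
E
```

```text
time_s: 8.1
tool_pos: [0.535, -0.0643, 0.2025]
tool_rot: [-180.0, -0.0, -72.5]
force: [0.2, -0.9, -0.6]
grip_width: 0.0098
[ 0.53497085 -0.06427031  0.20250868] [-1.79958734e+02 -2.85431837e-02 -7.24926970e+01] 0.009781000252045549 [ 0.2475554  -0.89739935 -0.63494974] [283.57444412 208.29195691]
```

View pics/w7.png

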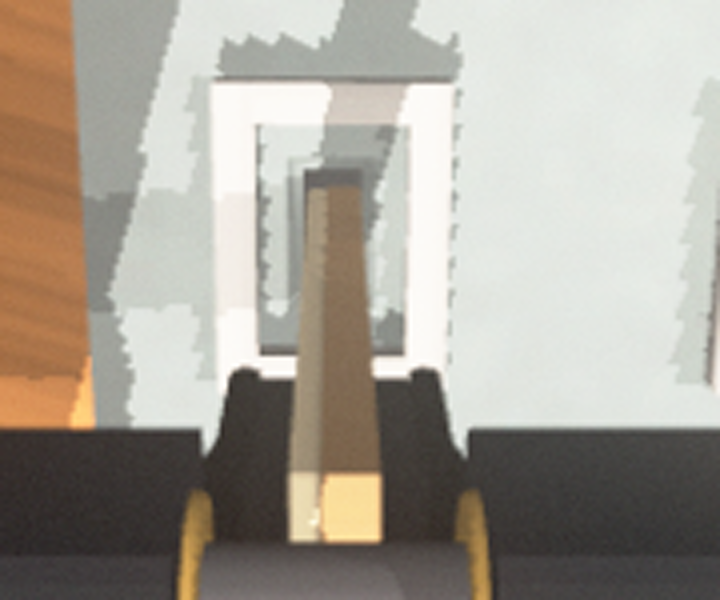

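The foot spans columns 308–360, centred in the slot's 304–362. Inserting slowly while watching the force.

```bash
python3 -m inch '{"dp":[[0,-0.0003,0.004],[0,0,0.004],[0,0,0.004],[0,0,0.003],[0,0,0]],"turn":[0,0,0,0,0]}'; python3 -m inch '{"dp":[[0,0,0.003],[0,0,0.004],[0,0,0]],"turn":[0,0,0]}'
```

```text
time_s: 8.78
tool_pos: [0.5347, -0.0641, 0.1867]
tool_rot: [180.0, 0.0, -72.5]
force: [-0.7, 0.7, -0.8]
grip_width: 0.0096
time_s: 9.15
tool_pos: [0.5347, -0.0642, 0.1796]
tool_rot: [180.0, 0.0, -72.5]
force: [-0.1, 1.1, -0.6]
grip_width: 0.01
```

The foot is through the plate (z about 0.094) with no contact force. Continuing to half depth.

```bash
python3 -m inch '{"dp":[[0,0,0.006],[0,0,0.008],[0,0,0.008],[0,0,0.004],[0,0,0]],"turn":[0,0,0,0,0]}'; python3 -m inch '{"dp":[[0,0,0.006],[0,0,0.006],[0,0,0.005],[0,0,0],[0,0,0],[0,0,0]],"turn":[0,0,0,0,0,0]}'; python3 - <<'E'
from h import *
o=sensors.get_obs()
for n in("wrist","side"):cv2.imwrite(f"pics/{n}8.png",vision.read_camera(n))
print(o["time_s"],o["tool_pos"],o["tool_rot"],o["grip_width"],o["force"])
s=cv2.imread("pics/side8.png");cv2.imwrite("pics/s8.png",cv2.resize(s[80:290,260:400],None,fx=2.8,fy=2.8,interpolation=2))
E
```

```text
time_s: 9.78
tool_pos: [0.5346, -0.0641, 0.1535]
tool_rot: [180.0, 0.0, -72.5]
force: [0.4, 0.1, -0.3]
grip_width: 0.0095
time_s: 10.52
tool_pos: [0.5351, -0.0642, 0.1373]
tool_rot: [-180.0, -0.0, -72.5]
force: [0.4, 0.1, -1.2]
grip_width: 0.0102
10.525 [ 0.53513447 -0.06415561  0.13726522] [-1.79978135e+02 -1.70667846e-02 -7.24892232e+01] 0.010181902405048477 [ 0.36744333  0.08688501 -1.22929111]
```

View pics/wrist8.png

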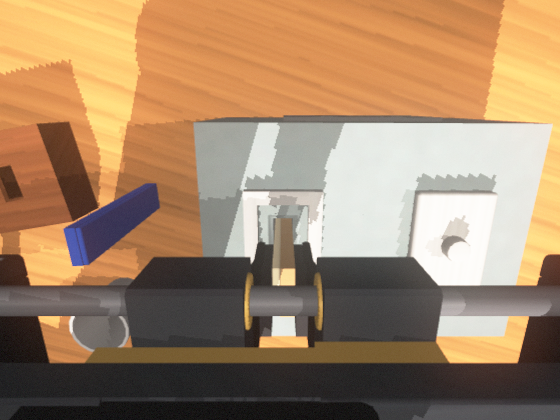

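View pics/s8.png

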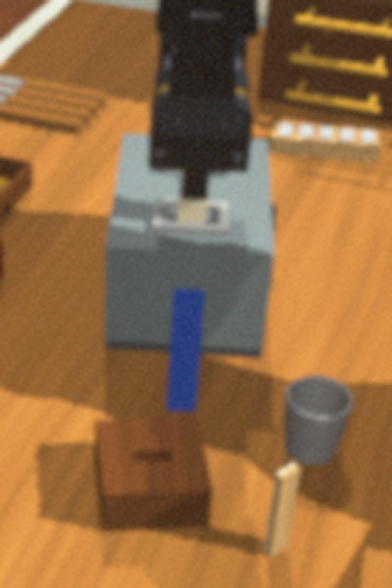

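The key enters the open collar at (283,240), still in the jaws. The stand is empty, and the blue key, the cup and the small pale bar stand as before. I make a last 1 mm step, settle, and hand in.

```bash
python3 -m inch '{"dp":[[0,0,0.001],[0,0,0],[0,0,0],[0,0,0]],"turn":[0,0,0,0]}'; python3 - <<'E'
from h import *
o=sensors.get_obs();print(o["tool_pos"],o["grip_width"],o["force"])
print(env.sign_off())
E
```

```text
time_s: 11.12
tool_pos: [0.5349, -0.0642, 0.136]
tool_rot: [180.0, -0.0, -72.5]
force: [0.7, 0.4, -0.6]
grip_width: 0.0094
[ 0.53494654 -0.06416912  0.13604219] 0.009396847865250744 [ 0.6817437   0.38840486 -0.64638929]
the job is handed in; nothing more can be done
None
```

I lifted the larger pale key out of its stand and passed it foot first through the open, collared slot (slot_2, +y side). I handed in at about 11 s with the gripper still holding it.

- **Depth:** the last reading had the tool at z = 0.136 m. That puts the key's middle level with the box top (z = 0.110 m), so half its length is inside, and the foot about 40 mm above the chamber floor. These heights come from the tool height and the assumed grip, 15 mm below the key's top. I did not measure them directly inside the box.
- **Hold and contact:** the grip width was about 9.4 to 10 mm on the 10 mm key. Readings at the end of each insertion move stayed at about 1 N, within the sensor noise, so there was no sign of jamming.
- **Bystanders:** the last close-up pictures show the cup, the blue key, the small pale bar and the cap where they were. I did not look closely at the mallet and the red corner at the end, but the arm stayed well away from both.
- **Correction and checks:** before insertion the wrist camera showed the key about 0.9 mm off the slot centre, which I corrected. No other check failed or disagreed.

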